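Register a circuit board in the bench vise and clamp it with the cam lever

ROBOT

A 6-joint arm with a two-finger parallel gripper is mounted at the origin on the work surface. World frame = base frame: x ahead of the robot, y to its left, z up, the work surface at z = 0. Lengths are in mm, angles in degrees, forces in N, time in s.
With the tool pointing down it reaches from about 350 to 850 mm from the base axis. Payload 8.1 kg.
Tool frame: the origin (TCP) lies at the very end of the fingers, on their centre line; the grasp point (between the pads) lies 19 mm behind it; z points along the fingers, y is the line along which they close (so a half turn about z gives the same grasp; the last joint's range is limited). The gripper opens to 85 mm and grips with 20 to 120 N. Pads are 22 mm wide; open, the fingers measure 114 mm over their backs; the gripper's body (76 mm by 85 mm) begins 54 mm behind the grasp point. The pads swing forward as they close: fully open they stand 13 mm farther back than shut.
Start: joints at [61.054, 7.471, 85.268, -0, 87.261, -4.893], TCP at [244.526, 547.916, 206.592] pointing down, gripper open.
Joint ranges: [-169.43, 169.43], [-51.17, 129.36], [1.28, 143.12], [-76.62, 256.62], [0, 156.53], [-152.29, 152.29]. Speed limits (degrees/s): [136.94, 136.94, 159.86, 180, 180, 180].

INTERFACE

Orientations are given as [roll, pitch, yaw] about the fixed x, y, z axes, in that order (R = Rz(yaw) Ry(pitch) Rx(roll)).
In Python, from bench import * gives the robot as it stands.
- The arm moves only by the tool play_rows, never from a script. Its argument "increments" is a list of rows, each a list of 3 entries, a list of its own where there are three numbers: the gripper's target within -1 to 1 (fully open at 1, half-way at 0, shut at -1), then the shift along the tool's x, y, z in mm, then the turn about the tool's z in rad. A call has 1 to 12 rows; each row shifts and turns the commanded pose from where the row before left it, along the tool's axes as they then stand; what a row does not reach is not made up. A row lasts 1/12 s, in which the tool goes at most 41.7 mm and 7.16 degrees, less where a joint would pass 70% of its speed; a pose out of reach is approached as far as the arm can. A call is refused whole if a number of a shift passes 41.7 or a number of a turn 0.125, either way. A call with a gripper value outside its range is refused whole. The fingers move at their own pace and stop on an object; "force" is the grip in N (left out, the last holds). Time passes only in rows, so rows that do not move let the fingers close. It gives the time, the measured TCP pose, the force, the opening and the grip force at its end, in the units of the state.
- sense(): the state, without advancing time (a new reading comes with each control period).
- snapshot(name): name is "scene" or "top"; returns a dict with "color" (384x512x3 uint8, red, green, blue), "intrinsics" (3x3 intrinsics, pixels), "k1" (the pictures are not rectified: a ray, as slopes to the right and down, at radius r is drawn at 1 + k1 r^2 times it, then the intrinsics apply), "world_from_camera" (4x4, takes a point from camera to world coordinates). Camera axes: x right, y down, z forward; pixel columns grow to the right and rows downward; lengths in mm; the calibration is good to about 2 mm. A picture is of the moment at which its call begins. There is no depth.
- hand_in(): hands the job in; it is judged then, once.
Trained networks look in a picture, given as the dict that the camera call returned (one of the last four; its "shot" number tells which), for a name from the list of things; names that differ only in an ending like _2 or _b are one class to them, and where a whole thing is asked for, a point or a joint stands for the part that bears it (a point fixed in the world has none). Each returns a list of dicts, best first, with "p" (0 to 1); they miss things now and then, are a little off and sometimes report something else, mostly with a low value. They report only what shows in the picture. A call takes as long as a camera call. They do not tell look-alikes from the thing itself.
- find_in(query, picture): "xyz" ([x, y, z] in mm, in the coordinates of the camera as it stood for that picture, good to about 4 mm: the middle of the surface that is visible of it).
- regions_of(query, picture): "mask" (384x512 bool, what is visible of it).
- pinpoint(query, picture): "xyz" ([x, y, z] in mm, in the coordinates of the camera as it stood for that picture, good to about 4 mm: a listed point, or the origin of a listed thing).
The state is a dict: "time": time; "joint_pos": joint angles; "qd": joint speeds; "joint_efforts": joint torques, N m; "tool_pos": TCP position; "tcp_rot": TCP orientation; "ft_force": force on the tool from outside, world axes, zero at the start; "wrist_torque": the same for the moment, N m; "finger_gap": finger opening in mm; "grip_force": force on a finger pad.
Only numpy, scipy, OpenCV 4.12 (cv2) and the standard library are available. Lean on these libraries where they do the work, as an engineer would, in place of code of your own. Each camera call takes 0.05 s, during which the arm holds its last target. There are 200 camera calls.

TASK

The circuit board lies loose between the open jaws of the board vise and sticks out towards the robot. With a fingertip, slide it along the jaws until its far edge is up against the steel end stop, then push the vise's cam lever right round to its closed stop so that the jaws clamp the board there. Only push: do not lift the board, and leave the other things on the bench where they are.

Things in the scene. Friction and masses are not known exactly. Their poses are not given: they have to be found in the camera images.
- vise: Heavy dark steel board vise on rubber feet; does not shift. Origin on the bench under its middle; X along the jaws, away from the robot, to the end stop; Y to the fixed jaw; Z up. Base slab 22 mm high, X -65 to 65, Y -112 to 78. Both jaws: X -55 to 55, tops 61 mm. The board lies on their 12 mm wide ledges, 50 mm above the bench; below the gap two guide rods along Y at X -38 and 38, tops at 39 mm.
- end_stop (a point): Face of the steel end stop that the far edge of the board must meet, at X 50, Y 0 in the vise frame, at the height of the board's mid thickness; the stop plate stands from 44 to 62 mm above the bench.
- fixed_facing: Rubber facing of the fixed jaw (jaw Y 35 to 57 in the vise frame), 110 x 4 x 11 mm, fixed to the vise; origin at the middle of its underside, 37 mm to +Y of the vise's middle, 50 mm above the bench.
- moving_facing: Rubber facing of the moving jaw (jaw Y -39 to -62 when open), 110 x 4 x 11 mm, springy (6 N per mm, 6 N preload); origin at the middle of its underside, 41 mm to -Y of the vise's middle with the lever open. The open gap between the facings is 74 mm, 4 mm wider than the board; the closing lever drives the moving jaw up to 6 mm.
- clamp_lever (a joint): Cam lever angle about the vertical pivot, rad. 0 = open, arm pointing to the vise's -Y, straight out from the jaws. Grows anticlockwise seen from above; 1.57 = closed against its stop, arm pointing to the vise's +X. Starts between 0 and 0.35. It stays where it is left; friction about 0.22 N m, so about 4 N pushed 60 mm from the pivot.
- lever_pivot (a point): Point on the lever's pivot axis at mid height of the arm, 68 mm above the bench; at X 0, Y -85 in the vise frame, on a cam block outside the moving jaw (block X -57 to 57, Y -74 to -108, 43 mm high). The cam disc on the block reaches up to 58 mm high within 29 mm of the pivot; the hub, 26 mm across, up to 82 mm.
- lever_ball (a point): Centre of the black ball (22 mm across) at the end of the lever, 85 mm from the pivot axis, 68 mm above the bench. The steel arm between hub and ball is a straight bar 12 mm wide, from 62 to 74 mm above the bench, with free air beneath it outside the cam block.
- board: Circuit board with small parts soldered on it, 110 x 70 x 3 mm (parts up to 10 mm above it), 100 g, lying on the ledges of the jaws. Origin at the middle of its underside, X along its length to the far edge, Z up. It starts 12 to 35 mm short of the end stop and slides with about 1 N.
- board_near_edge (a point): Middle of the board's short edge nearest the robot (vertical face, 3 mm high), at mid thickness.
- board_far_edge (a point): Middle of the board's far short edge, at mid thickness.
- tinner: Squat stainless tip-tinner pot, 47 mm across, 24 mm high, standing loose by the vise; origin under its middle. Bystander.
- flux: Small amber flux bottle, 32 mm across, 75 mm high, loose; origin under its middle. Bystander.
- tweezers: Steel tweezers lying flat, 125 mm long, 6 mm high, loose. Bystander.
- solder_reel: Reel of solder standing on its flange, 54 mm across, 36 mm high, loose; origin under its middle. Bystander.
- pickup_pen: Blue vacuum pickup pen with a brass tip, lying, 155 mm long, 13 mm thick, loose; origin under its middle. Bystander.
- iron_holder: Silver soldering iron in a coiled holder on a 100 x 70 mm cast base, about 165 mm high, loose; the handle leans to the base's +X and ends about 145 mm from its middle. Bystander.
- case: Grey plastic component case 120 x 190 x 32 mm with its clear lid standing open at the side away from the robot, about 155 mm high; fixed. Bystander.
- case_lid (a joint): Angle of the component case's clear lid, rad: 0 shut, stands open at 1.75 to 1.95. Bystander.
There are look-alikes about, which are no part of the job. Of the things that look like the board, the middle-sized one is meant.

How it is judged:
By the outcome, as a careful person would: the job done as asked, in the order asked, and still so for the second after the job is handed in, with the robot touching nothing.
It also fails if it takes over 53 s, if anything falls off the work surface, if the arm or the gripper's body presses on something with over 40 N, if the wrist force passes 120 N, or if a joint passes its speed limit or range.

## Working session

There is one attempt and no reset: what is moved stays moved. The work goes in short steps, Python scripts to look and compute and a tool call to move; the robot and the scene stay as the last step left them, time stands still between calls to the robot, and variables do not carry over. Pictures are saved under pics/ and viewed, at most 10 in all, crops included, and the job is handed in when it is done.

Besides the shell and the picture viewer there is one more tool, called after "Request:" by a JSON object that holds its "api" and its "payload", one argument or row to a line. play_rows: Moves the arm, as the interface text tells. Its arguments: {"type":"object","properties":{"increments":{"type":"array","items":{"type":"array"}},"force":{"type":"number"}},"required":["increments"]}

```bash
mkdir -p pics; ls
cat > h.py <<'E'
from bench import *
import numpy as np, cv2
def w(p,cam): return (cam["world_from_camera"]@np.r_[p,1])[:3]
def save(im,n): cv2.imwrite("pics/"+n,cv2.cvtColor(im,cv2.COLOR_RGB2BGR))
def pix(P,cam):
    c=np.linalg.inv(cam["world_from_camera"])@np.r_[P,1]; s=c[:2]/c[2]; s=s*(1+cam["k1"]*(s@s)); K=cam["intrinsics"]
    return (K[:2,:2]@s+K[:2,2])
def ray(uv,cam,z):
    K=cam["intrinsics"]; d=np.linalg.solve(K,np.r_[uv,1])[:2]; s=d.copy()
    for _ in range(20): s=d/(1+cam["k1"]*(s@s))
    T=cam["world_from_camera"]; v=T[:3,:3]@np.r_[s,1]; o=T[:3,3]; return o+v*(z-o[2])/v[2]
E
python3 - <<'E'
from h import *
a=snapshot("top"); b=snapshot("scene")
save(a["color"],"top1.png"); save(b["color"],"scene1.png")
for c,n in((a,"top"),(b,"scene")):
  print(n, np.round(c["world_from_camera"],3).tolist(), c["k1"])
  for q in ["vise","end_stop","fixed_facing","moving_facing","lever_pivot","lever_ball","board","board_near_edge","board_far_edge"]:
    for r in pinpoint(q,c): 
      if r["p"]>.15: P=w(r["xyz"],c); print(q,round(r["p"],2),P.round(0),pix(P,c).round(0))
E
```

```text
pics
top [[0.014, -0.99, 0.138, 442.397], [-1.0, -0.012, 0.014, 13.866], [-0.012, -0.138, -0.99, 988.176], [0.0, 0.0, 0.0, 1.0]] 0.025778225498377612
vise 0.56 [583.  67.  -1.] [239. 194.]
end_stop 0.69 [631.  76.  50.] [235. 174.]
end_stop 0.69 [537. 422.  -1.] [114. 209.]
fixed_facing 0.44 [578. 105.  51.] [224. 193.]
fixed_facing 0.2 [592.  28.  54.] [253. 189.]
fixed_facing 0.18 [540. 421.  -3.] [115. 208.]
moving_facing 0.7 [633.  76.  51.] [235. 174.]
moving_facing 0.63 [591.  25.  55.] [254. 189.]
moving_facing 0.29 [578. 106.  53.] [224. 194.]
lever_pivot 0.8 [591. -18.  68.] [270. 188.]
lever_pivot 0.19 [ 632. -452.    2.] [423. 179.]
lever_ball 0.89 [612. -99.  70.] [300. 181.]
board 0.96 [564.  66.  51.] [238. 199.]
board 0.82 [ 437. -106.    7.] [301. 247.]
board 0.59 [346.  30.   1.] [251. 280.]
board_near_edge 0.86 [507.  56.  52.] [242. 220.]
board_near_edge 0.63 [285.  -8.   0.] [264. 303.]
board_near_edge 0.61 [ 480. -105.    2.] [300. 231.]
board_far_edge 0.83 [412.  73.   6.] [236. 255.]
board_far_edge 0.83 [ 407. -119.    3.] [305. 258.]
board_far_edge 0.6 [618.  
[... 490 characters left out ...]
_facing 0.65 [595.  32.  54.] [242. 206.]
lever_pivot 0.81 [593. -22.  70.] [234. 193.]
lever_pivot 0.68 [590.  67.  -1.] [250. 221.]
lever_ball 0.64 [ 620. -100.   70.] [215. 184.]
lever_ball 0.28 [582. 214.  -3.] [278. 247.]
board 0.9 [350.  26.  -2.] [293. 184.]
board 0.88 [568.  66.  45.] [254. 210.]
board 0.66 [ 446. -116.   -4.] [251. 175.]
board_near_edge 0.65 [509.  61.  52.] [267. 200.]
board_near_edge 0.59 [287. -16.  -3.] [299. 171.]
board_near_edge 0.44 [ 482. -102.   -2.] [245. 181.]
board_near_edge 0.23 [539. 421.   1.] [330. 280.]
board_far_edge 0.97 [417.  68.   3.] [287. 198.]
board_far_edge 0.77 [622.  69.  52.] [242. 216.]
board_far_edge 0.5 [ 408. -118.    4.] [258. 169.]
```

Run:
```python
import cv2,numpy as np
a=cv2.imread("pics/top1.png"); b=cv2.imread("pics/scene1.png")
cv2.imwrite("pics/crop1.png",cv2.resize(a[140:310,170:340],None,fx=3.5,fy=3.5,interpolation=cv2.INTER_CUBIC))
cv2.imwrite("pics/scene1x.png",cv2.resize(b[130:320,150:410],None,fx=3,fy=3,interpolation=cv2.INTER_CUBIC))
```

```text
(no output)
```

View pics/crop1.png

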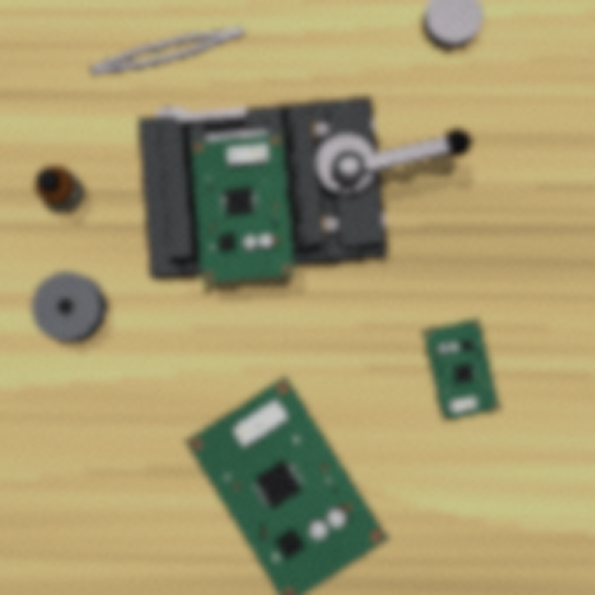

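View pics/scene1x.png

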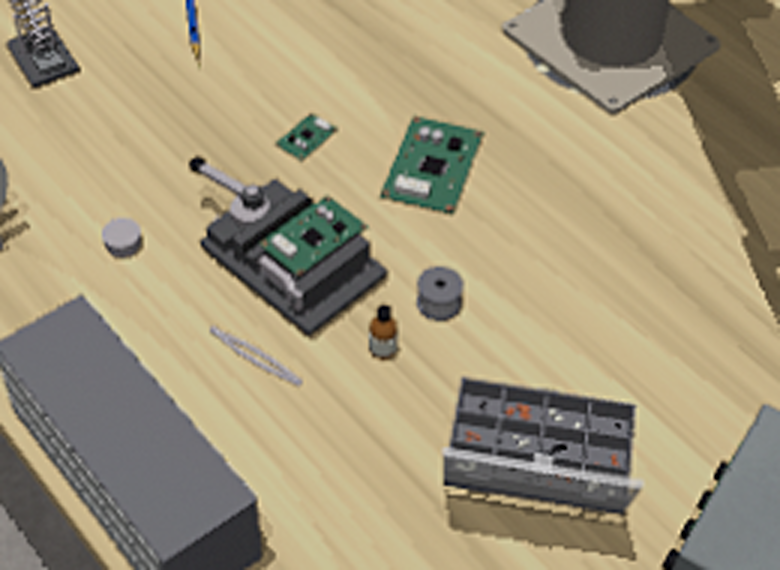

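View pics/top1.png

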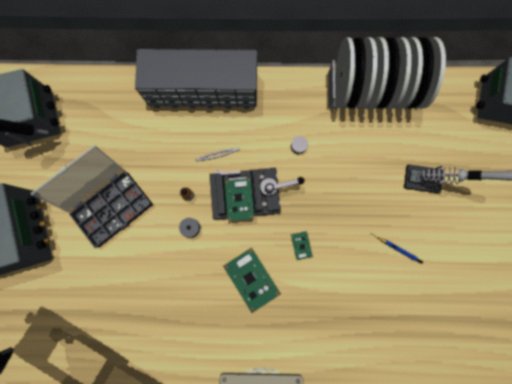

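Run:
```python
from h import *
a=snapshot("top");b=snapshot("scene")
f=lambda u,v,z: ray(np.array([u/3.5+170-.35,v/3.5+140-.35]),a,z)
S=np.array([f(140,118,22),f(371,97,22),f(385,255,22),f(152,277,22)])
print(S.round(1))
B=np.array([f(193,134,53),f(284,130,53),f(293,279,53),f(205,284,53)]); print(B.round(1))
from scipy.optimize import least_squares
loc={"vise":(0,0,0),"end_stop":(50,0,51.5),"fixed_facing":(0,37,50),"moving_facing":(0,-41,50),"lever_pivot":(0,-85,68)}
T=lambda p,l: np.array([p[0]+np.cos(p[2])*l[0]-np.sin(p[2])*l[1],p[1]+np.sin(p[2])*l[0]+np.cos(p[2])*l[1]])
sl=[(65,78),(65,-112),(-65,-112),(-65,78)]
obs=[]
for c in(a,b):
  for q,l in loc.items():
    for r in pinpoint(q,c):
      P=w(r["xyz"],c); 
      if r["p"]>.3 and np.hypot(*(P[:2]-T((588,67,.1),l)))<15: obs.append((l,P[:2])); print(q,P.round(1))
for n,o in (("net",obs),("slab",list(zip(sl,S[:,:2]))),("both",obs+list(zip(sl,S[:,:2])))):
  r=least_squares(lambda p:np.concatenate([T(p,l)-P for l,P in o]),(588,67,.1),loss="soft_l1",f_scale=3); print(n,r.x.round(3),r.fun.round(1))
p=r.x; lb=[w(q["xyz"],c) for c in(a,b) for q in pinpoint("lever_ball",c)[:1]]; print(lb)
R=np.array([[np.cos(p[2]),np.sin(p[2])],[-np.sin(p[2]),np.cos(p[2])]])
print("board in vise",(R@(B[:,:2]-p[:2]).T).T.round(1)); m=np.mean(lb,0)[:2]-T(p,(0,-85)); m=R@m; print("lever",np.arctan2(m[0],-m[1]),np.hypot(*m), "pivot",T(p,(0,-85)))
for q in ["tinner","flux","solder_reel","tweezers"]: print(q,[w(r["xyz"],a).round() for r in pinpoint(q,a)[:1]])
print({k:np.round(v,2) for k,v in sense().items()})
```

```text
[[638.8 150.2  22. ]
 [658.2 -35.3  22. ]
 [530.8 -47.   22. ]
 [511.  136.8  22. ]]
[[620.3 104.3  53. ]
 [624.3  33.6  53. ]
 [508.7  25.   53. ]
 [504.   92.2  53. ]]
vise [578.3  67.5   0.7]
end_stop [631.3  76.6  48.3]
fixed_facing [577.8 103.   51.5]
moving_facing [592.1  25.8  54.6]
lever_pivot [588.7 -18.5  67.7]
vise [ 5.876e+02  6.560e+01 -5.000e-01]
end_stop [636.  73.  50.]
fixed_facing [583.2 102.2  49. ]
moving_facing [587.9  34.9  54.4]
lever_pivot [594.2 -21.2  70. ]
net [5.83908e+02 6.68350e+01 1.15000e-01] [ 5.6 -0.7  2.3 -4.   1.9  0.6 -3.5  0.3  5.   0.9 -3.7  1.2 -2.4 -0.5
 -3.5  1.4  0.7 -8.8 -0.6  3.6]
slab [5.82932e+02 6.79780e+01 1.04000e-01] [ 0.7  2.1  1.1 -1.3 -0.9 -3.1 -0.8  2. ]
both [5.83561e+02 6.71860e+01 1.07000e-01] [ 5.3 -0.3  2.  -4.1  1.9  1.  -4.2  0.6  3.9  1.2 -4.1  1.5 -2.7 -0.5
 -3.5  1.7  0.1 -8.5 -1.6  3.9  1.1  1.4  2.  -1.9  0.  -4.1 -0.4  1. ]
[array([ 611.85461254, -100.28861712,   68.92449829]), array([616.18123887, -99.88535905,  68.54371932])]
board in vise [[ 40.5  33. ]
 [ 37.  -37.7]
 [-78.9 -34. ]
 [-76.5  33.3]]
lever 0.14644207463904452 85.48011490610226 pivot [592.61122638 -17.33069969]
tinner [array([ 728., -104.,   -1.])]
flux [array([579., 210.,   0.])]
solder_reel [array([490., 199.,   1.])]
tweezers [array([700., 133.,   2.])]
{'time': np.float64(1.9), 'joint_pos': array([61.05,  7.47, 85.27, -0.  , 87.26, -4.89]), 'qd': array([ 0.01, -0.02, -0.07, -0.13,  0.04, -0.03]), 'joint_efforts': array([  0.  , -56.93, -50.09,  -0.  ,   0.  ,   0.  ]), 'tool_pos': array([244.55, 547.93, 206.6 ]), 'tcp_rot': array([180.  ,   0.  , 155.95]), 'ft_force': array([ 0.33,  0.28, -0.53]), 'wrist_torque': array([-0.04,  0.  , -0.01]), 'grip_force': np.float64(0.0), 'finger_gap': np.float64(85.31)}
```

Request:
{"api": "play_rows", "payload": {
  "increments": [
    [-1,[-20,-18,4],0],
    [-1,[-20,-18,4],0],
    [-1,[-20,-18,4],0],
    [-1,[-20,-18,4],0],
    [-1,[-20,-18,4],0],
    [-1,[-20,-18,4],0],
    [-1,[-20,-18,4],0],
    [-1,[-20,-18,4],0],
    [-1,[-20,-18,4],0],
    [-1,[-20,-18,4],0]
  ]
}}

```text
time: 2.73
tool_pos: [354.2, 300.9, 166.6]
tcp_rot: [180.0, 0.0, 156.0]
ft_force: [0.9, -0.0, 0.2]
finger_gap: -0.3
grip_force: 0.0
```

Request:
{"api": "play_rows", "payload": {
  "increments": [
    [-1,[-20,-18,4],0],
    [-1,[-20,-18,4],0],
    [-1,[-20,-18,4],0],
    [-1,[-20,-18,4],0],
    [-1,[-20,-18,4],0],
    [-1,[-20,-18,4],0],
    [-1,[-20,-18,4],0],
    [-1,[-20,-18,4],0],
    [-1,[-20,-18,4],0],
    [-1,[-20,-18,4],0]
  ]
}}

```text
time: 3.57
tool_pos: [463.6, 54.8, 126.7]
tcp_rot: [180.0, 0.0, 155.9]
ft_force: [0.8, -0.1, -0.2]
finger_gap: 0.1
grip_force: 0.0
```

Request:
{"api": "play_rows", "payload": {
  "increments": [
    [-1,[0,0,0],0.12],
    [-1,[0,0,0],0.12],
    [-1,[0,0,0],0.12],
    [-1,[0,0,0],0.12],
    [-1,[0,0,0],0.12],
    [-1,[0,0,0],0.12],
    [-1,[0,0,0],0.12],
    [-1,[0,0,0],0.12],
    [-1,[0,0,0],0.12],
    [-1,[0,0,0],0.12],
    [-1,[0,0,0],0.12],
    [-1,[0,0,0],0.12]
  ]
}}

```text
time: 4.57
tool_pos: [463.1, 56.2, 126.7]
tcp_rot: [180.0, -0.0, 73.1]
ft_force: [0.7, 0.1, -0.2]
finger_gap: 0.2
grip_force: 0.0
```

Request:
{"api": "play_rows", "payload": {
  "increments": [
    [-1,[0,0,0],0.12],
    [-1,[0,0,0],0.12],
    [-1,[0,0,0],0.12],
    [-1,[0,0,0],0.12],
    [-1,[0,0,0],0.12],
    [-1,[0,0,0],0.12],
    [-1,[0,0,0],0.12],
    [-1,[0,0,0],0.12],
    [-1,[0,0,0],0.12],
    [-1,[0,0,0],0.095],
    [-1,[0,0,0],0],
    [-1,[0,0,0],0]
  ]
}}

```text
time: 5.57
tool_pos: [463.1, 56.1, 126.7]
tcp_rot: [180.0, -0.0, 6.3]
ft_force: [0.2, -0.5, 0.7]
finger_gap: -0.3
grip_force: 0.0
```

Request:
{"api": "play_rows", "payload": {
  "increments": [
    [-1,[0,2,20],0],
    [-1,[0,0,20],0],
    [-1,[0,0,20],0],
    [-1,[0,0,20],0],
    [-1,[0,0,3.5],0],
    [-1,[6,0,0],0],
    [-1,[6,0,0],0],
    [-1,[5,0,0],0],
    [-1,[0,0,0],0],
    [-1,[0,0,0],0]
  ]
}}

```text
time: 6.4
tool_pos: [481.6, 56.0, 44.4]
tcp_rot: [180.0, -0.1, 6.1]
ft_force: [0.7, 0.4, -0.1]
finger_gap: -0.1
grip_force: 0.0
```

Run:
```python
from h import *
a=snapshot("scene"); b=snapshot("top")
x=cv2.resize(a["color"][170:250,200:310],None,fx=5,fy=5,interpolation=cv2.INTER_CUBIC)
y=cv2.resize(b["color"][160:250,210:290],None,fx=5,fy=5,interpolation=cv2.INTER_CUBIC)[:400]
y=np.pad(y,((0,0),(0,x.shape[1]-y.shape[1]),(0,0)))
save(cv2.resize(np.vstack([x[:300],y])[:,:],None,fx=.85,fy=.85),"pre.png"); print(sense()["tool_pos"],sense()["ft_force"])
```

```text
[480.64332435  55.98251297  43.69864191] [ 0.97396506 -0.20704193  0.30530817]
```

View pics/pre.png

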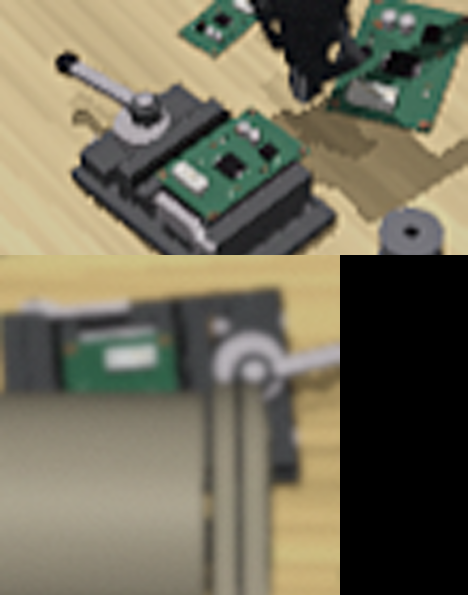

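Request:
{"api": "play_rows", "payload": {
  "increments": [
    [-1,[2,0,0],0],
    [-1,[2,0,0],0],
    [-1,[2,0,0],0],
    [-1,[2,0,0],0],
    [-1,[2,0,0],0],
    [-1,[2,0,0],0],
    [-1,[2,0,0],0],
    [-1,[2,0,0],0]
  ]
}}

```text
time: 7.17
tool_pos: [496.3, 57.7, 43.0]
tcp_rot: [-180.0, 0.0, 6.1]
ft_force: [0.9, -0.0, -0.6]
finger_gap: 0.2
grip_force: 0.0
```

Request:
{"api": "play_rows", "payload": {
  "increments": [
    [-1,[1.5,0,0],0],
    [-1,[1.5,0,0],0],
    [-1,[1.5,0,0],0],
    [-1,[1.5,0,0],0]
  ]
}}

```text
time: 7.5
tool_pos: [502.2, 58.3, 43.1]
tcp_rot: [-180.0, 0.0, 6.1]
ft_force: [0.4, -0.3, 0.3]
finger_gap: 0.4
grip_force: 0.0
```

Request:
{"api": "play_rows", "payload": {
  "increments": [
    [-1,[1,0,0],0],
    [-1,[1,0,0],0],
    [-1,[1,0,0],0],
    [-1,[1,0,0],0]
  ]
}}

```text
time: 7.83
tool_pos: [506.1, 58.7, 43.1]
tcp_rot: [180.0, 0.0, 6.1]
ft_force: [-0.4, -0.1, -0.3]
finger_gap: 0.2
grip_force: 0.0
```

Request:
{"api": "play_rows", "payload": {
  "increments": [
    [-1,[1,0,0],0],
    [-1,[1,0,0],0],
    [-1,[1,0,0],0],
    [-1,[1,0,0],0]
  ]
}}

```text
time: 8.17
tool_pos: [510.1, 59.2, 43.1]
tcp_rot: [-180.0, -0.0, 6.1]
ft_force: [-0.2, 0.8, -1.1]
finger_gap: -0.1
grip_force: 0.0
```

Request:
{"api": "play_rows", "payload": {
  "increments": [
    [-1,[0.7,0,0],0],
    [-1,[0.7,0,0],0],
    [-1,[0.7,0,0],0]
  ]
}}

```text
time: 8.42
tool_pos: [512.2, 59.4, 43.1]
tcp_rot: [-180.0, 0.0, 6.1]
ft_force: [0.2, -0.2, 0.2]
finger_gap: -0.2
grip_force: 0.0
```

Request:
{"api": "play_rows", "payload": {
  "increments": [
    [-1,[0.7,0,0],0],
    [-1,[0.7,0,0],0]
  ]
}}

```text
time: 8.58
tool_pos: [513.6, 59.6, 43.1]
tcp_rot: [180.0, -0.0, 6.1]
ft_force: [-0.6, 0.2, -0.6]
finger_gap: -0.6
grip_force: 0.0
```

Request:
{"api": "play_rows", "payload": {
  "increments": [
    [-1,[0.7,0,0],0],
    [-1,[0.7,0,0],0]
  ]
}}

```text
time: 8.75
tool_pos: [514.9, 59.7, 43.1]
tcp_rot: [180.0, 0.0, 6.1]
ft_force: [-0.8, 0.0, -0.2]
finger_gap: 0.2
grip_force: 0.0
```

Run:
```python
from h import *
a=snapshot("scene")
save(cv2.resize(a["color"][175:245,205:295],None,fx=8,fy=8,interpolation=cv2.INTER_CUBIC),"mid.png")
for q in("board_near_edge","board_far_edge","end_stop"): print(q,[(round(r["p"],2),w(r["xyz"],a).round(1)) for r in pinpoint(q,a) if r["p"]>.2])
print(sense()["ft_force"])
```

```text
board_near_edge [(0.76, array([289.2, -19. ,  -2.3])), (0.73, array([511.1,  62. ,  50.7])), (0.65, array([ 482.3, -103.2,   -1.5]))]
board_far_edge [(0.9, array([414.8,  69.7,   3.3])), (0.68, array([621.4,  70.6,  52.1]))]
end_stop [(0.71, array([635.6,  74.6,  47.4]))]
[0.37824787 0.05980258 0.55384983]
```

View pics/mid.png

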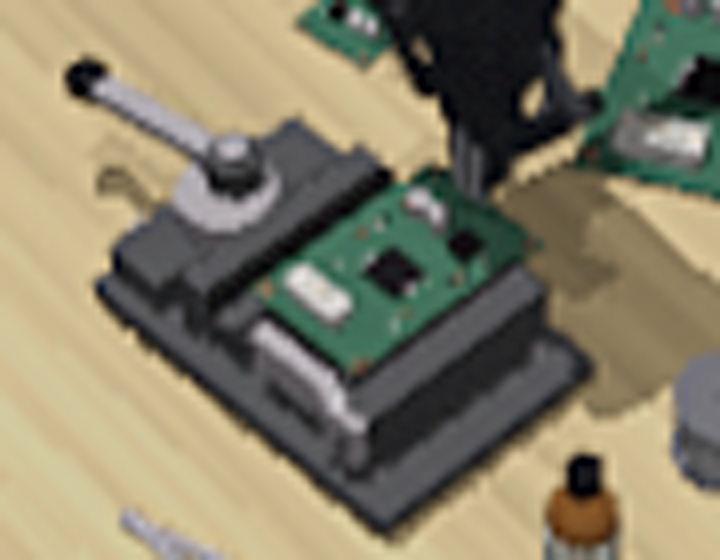

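Request:
{"api": "play_rows", "payload": {
  "increments": [
    [-1,[1,0,0],0],
    [-1,[1,0,0],0],
    [-1,[1,0,0],0],
    [-1,[1,0,0],0]
  ]
}}

```text
time: 9.28
tool_pos: [519.0, 60.1, 43.1]
tcp_rot: [-180.0, -0.0, 6.1]
ft_force: [-0.4, -0.1, -0.1]
finger_gap: 0.1
grip_force: 0.0
```

Request:
{"api": "play_rows", "payload": {
  "increments": [
    [-1,[0.7,0,0],0],
    [-1,[0.7,0,0],0],
    [-1,[0.7,0,0],0]
  ]
}}

```text
time: 9.53
tool_pos: [521.0, 60.4, 43.1]
tcp_rot: [-180.0, 0.0, 6.1]
ft_force: [-0.3, -0.6, 0.4]
finger_gap: -0.1
grip_force: 0.0
```

Run:
```python
from h import *
a=snapshot("scene")
for q in("board","board_near_edge","board_far_edge","end_stop"): print(q,[(round(r["p"],2),w(r["xyz"],a).round(1)) for r in pinpoint(q,a) if r["p"]>.2])
print(sense()["ft_force"]); P=sense()["tool_pos"]; print(pix(P,a),pix(P+[0,0,7],a), (pix(P,a)-[205,175])*8)
T=lambda X,Y,z: np.array([583.5+.9943*X-.107*Y,67.2+.107*X+.9943*Y,z])
im=a["color"][175:245,205:295]; im=cv2.resize(im,None,fx=8,fy=8,interpolation=cv2.INTER_CUBIC)
for L in [[(-60,-33,53),(-60,37,53),(50,37,53),(50,-33,53)],[(65,78,22),(65,-112,22),(-65,-112,22),(-65,78,22)]]:
  pts=np.array([(pix(T(*p),a)-[205,175]+.5)*8 for p in L]).astype(np.int32); cv2.polylines(im,[pts],True,(255,0,0),1)
c=tuple(((pix(P,a)-[205,175]+.5)*8).astype(int).tolist()); cv2.circle(im,c,4,(255,255,0),1)
save(im,"mid2.png")
```

```text
board [(0.65, array([589.6,  28.1,  50.3])), (0.61, array([567.5,  61.6,  48.1])), (0.61, array([ 447. , -112.8,   -0. ]))]
board_near_edge [(0.78, array([286.1, -17.5,  -3.8])), (0.73, array([511.2,  60.9,  53.7])), (0.54, array([ 4.787e+02, -1.017e+02,  3.000e-01]))]
board_far_edge [(0.97, array([416.2,  67.4,   2.7])), (0.77, array([621. ,  70.2,  52.5])), (0.61, array([ 410.6, -117.5,    4.5]))]
end_stop [(0.84, array([638.2,  74.8,  52.1])), (0.3, array([594. , -20.5,  67. ]))]
[-0.56778714  0.98793759  0.22220068]
[263.93293652 202.7799584 ] [263.9369802  201.46906937] [471.46349213 222.23966717]
```

View pics/mid2.png

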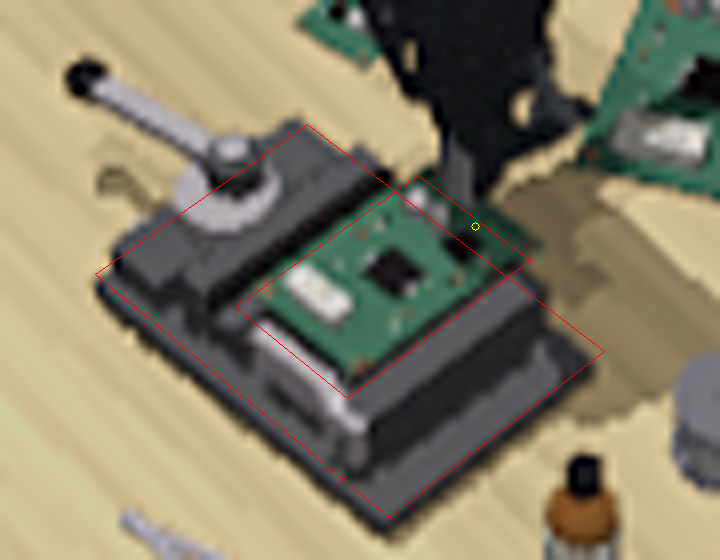

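Run:
```python
from h import *
a=snapshot("scene"); b=snapshot("top")
for P in ((480.6,56,43.7),(480.6,56,50),(521,60.4,43.1)): print(P,pix(np.array(P),a).round(1), "in pre.png",((pix(np.array(P),a)-[200,170]+.5)*4.25).round(0))
# board & gripper motion: compare with first picture
im0=cv2.imread("pics/scene1.png")[...,::-1]; 
d=np.abs(a["color"].astype(int)-im0).sum(2)[175:245,205:295]; print((d>90).sum())
o=np.hstack([cv2.resize(x[180:230,230:290],None,fx=6.6,fy=6.6,interpolation=cv2.INTER_CUBIC) for x in (im0,a["color"])])
save(o,"cmp.png")
```

```text
(480.6, 56, 43.7) [272.  196.7] in pre.png [308. 116.]
(480.6, 56, 50) [272.  195.5] in pre.png [308. 111.]
(521, 60.4, 43.1) [263.9 202.8] in pre.png [274. 141.]
1067
```

View pics/cmp.png

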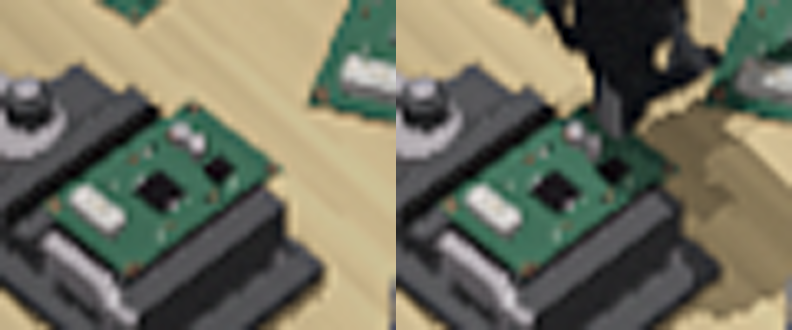

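Request:
{"api": "play_rows", "payload": {
  "increments": [
    [-1,[0,0,-10],0],
    [-1,[-15,0,0],0],
    [-1,[-15,0,0],0],
    [-1,[-10,0,0],0],
    [-1,[0,0,10],0],
    [-1,[0,0,0],0],
    [-1,[0,0,0],0],
    [-1,[0,0,0],0]
  ]
}}

```text
time: 10.55
tool_pos: [481.7, 56.1, 43.2]
tcp_rot: [180.0, -0.0, 6.1]
ft_force: [-0.4, -0.6, -0.8]
finger_gap: 0.3
grip_force: 0.0
```

Run:
```python
from h import *
a=snapshot("scene"); P=sense()["tool_pos"]; print(P, sense()["joint_pos"], sense()["ft_force"])
for dz in (0,10,19,30): print(dz,pix(P+[0,0,dz],a).round(1))
im0=cv2.imread("pics/scene1.png")[...,::-1]
g=a["color"].astype(int).sum(2)//3
print("cols 258-288"); 
for r in range(176,204): print(r,' '.join(f"{v:3d}" for v in g[r,258:288]))
```

```text
[481.78567298  56.0915341   43.31088248] [ 5.81741255e-01 -2.05351310e+00  1.12859370e+02 -4.70202748e-04
  6.91758583e+01  8.44624287e+01] [ 0.19783807 -0.1806775   0.37916398]
0 [271.7 196.9]
10 [271.8 195.1]
19 [271.8 193.4]
30 [271.9 191.3]
cols 258-288
176 102 166 196  48   8  45  96  82  10  20  18  20  18  21  24  23  18  19  20  25  25  33  49  28  79 154 126  72  79  79
177 162 195 180 128   2   4  45  89  15  20  19  19  19  19  20  20  21  21  20  20  26  28  41  52 107 170  87  77  78  65
178 194 184 167 165  49   3  14  16  16  20  18  22  20  23  20  22  21  18  22  24  19  25  42  58  96 133  77  80  77  63
179 184 181 163 166 129   1  14  20  20  19  22  21  19  20  18  20  20  18  21  10  19  39  35  55  55  66  84  85  93 100
180 177 177 170 168 164  45   4  12  15  17  21  22  20  18  21  17  20  19  12  31  94 131  33  52  56  59  76  77  81  90
181 175 176 178 173 175 142  44   5  31  13  21  20  20  18  17  19  20  19   5  77 161 160  29  45  55  56  54  41  37  69
182 179 176 176 181 189 188 145 122 124   2  18  22  18  23  20  19  22  14  15 114 184  90  37  4
[... 1929 characters left out ...]
  85  85  84  85  86  91  94  95  95  91  91  90  92  94  94  96 101  99  86  78
199 154  77  83  86  87  87  96 110 118 115  96  85  87  85  86  86  91  95  96  94  90  89  91  92  91  95 116 123 120 117
200 163 150 144  80  89  90  88  90 104 117 116  96  86  87  87  86  87  89  94  96  94  90  88  90  91  89  96 121 118 116
201 127 201 196  76  91  92  91  89  88  99 117 112  86  87  87  86  86  84  89  94  97  95  90  91  92  90  94 113 120 118
202  98 164 166  72  92  88  94  92  91  88  98 108  94  86  87  87  86  83  86  89  93  95  95  94  94  92  89  93 111 110
203  88  87  75  64  77  65  87  95  93  90  87  93 104  94  88  97  88  97  83  86  88  93  94  95  94  93  92  90  86  90
```

Request:
{"api": "play_rows", "payload": {
  "increments": [
    [-1,[0,0,8],0],
    [-1,[0,0,8],0],
    [-1,[2,0,0],0],
    [-1,[2,0,0],0],
    [-1,[2,0,0],0],
    [-1,[2,0,0],0],
    [-1,[2,0,0],0],
    [-1,[2,0,0],0]
  ]
}}

```text
time: 11.27
tool_pos: [493.7, 57.3, 27.4]
tcp_rot: [180.0, -0.0, 6.1]
ft_force: [0.3, -0.3, 0.5]
finger_gap: 0.2
grip_force: 0.0
```

Request:
{"api": "play_rows", "payload": {
  "increments": [
    [-1,[1.5,0,0],0],
    [-1,[1.5,0,0],0],
    [-1,[1.5,0,0],0],
    [-1,[1.5,0,0],0],
    [-1,[1.5,0,0],0],
    [-1,[1.5,0,0],0]
  ]
}}

```text
time: 11.77
tool_pos: [502.0, 58.3, 27.1]
tcp_rot: [-180.0, 0.0, 6.1]
ft_force: [-0.9, 0.0, 1.0]
finger_gap: 0.0
grip_force: 0.6
```

```bash
cat > g.py <<'E'
from h import *
a=snapshot("scene"); P=sense()["tool_pos"]; print(P.round(1), sense()["ft_force"].round(2), pix(P,a).round(1))
for q in("board","board_near_edge","board_far_edge"): print(q,[(round(r["p"],2),w(r["xyz"],a).round(1)) for r in pinpoint(q,a) if r["p"]>.2 and w(r["xyz"],a)[2]>30])
# board shift: track a template of the white part/chip on the board from first picture
g0=cv2.imread("pics/scene1.png",0); g=cv2.cvtColor(a["color"],cv2.COLOR_RGB2GRAY)
t=g0[203:219,238:262]; S=g[195:230,225:275]
up=lambda i: cv2.resize(i,None,fx=4,fy=4,interpolation=cv2.INTER_CUBIC)
m=cv2.matchTemplate(up(S),up(t),cv2.TM_CCOEFF_NORMED); _,v,_,l=cv2.minMaxLoc(m)
print("board part shift px",l[0]/4+225-238,l[1]/4+195-203,round(v,2))
E
python3 g.py
```

```text
[502.3  58.3  27.1] [-0.37  0.3   0.84] [267.6 203. ]
board [(0.64, array([571.5,  65. ,  47.8]))]
board_near_edge [(0.58, array([510.5,  58.7,  49.5]))]
board_far_edge [(0.87, array([622.3,  69.5,  52.6]))]
board part shift px -0.25 0.0 0.97
```

Request:
{"api": "play_rows", "payload": {
  "increments": [
    [-1,[1,0,0],0],
    [-1,[1,0,0],0],
    [-1,[1,0,0],0],
    [-1,[1,0,0],0],
    [-1,[1,0,0],0]
  ]
}}

```text
time: 12.38
tool_pos: [507.1, 58.9, 27.0]
tcp_rot: [-180.0, 0.0, 6.1]
ft_force: [0.1, 0.3, 0.1]
finger_gap: 0.0
grip_force: 0.3
```

```bash
python3 g.py
```

```text
[507.3  58.9  27.1] [ 0.81  0.28 -0.39] [266.6 203.7]
board [(0.85, array([574.3,  60.7,  47.5]))]
board_near_edge []
board_far_edge [(0.88, array([627. ,  69.1,  50.9]))]
board part shift px -1.0 0.75 0.9
```

Request:
{"api": "play_rows", "payload": {
  "increments": [
    [-1,[1,0,0],0],
    [-1,[1,0,0],0],
    [-1,[1,0,0],0],
    [-1,[1,0,0],0]
  ]
}}

```text
time: 12.92
tool_pos: [511.1, 59.3, 27.1]
tcp_rot: [180.0, 0.0, 6.1]
ft_force: [-0.1, -0.2, 0.4]
finger_gap: 0.2
grip_force: 0.4
```

Request:
{"api": "play_rows", "payload": {
  "increments": [
    [-1,[0.7,0,0],0],
    [-1,[0.7,0,0],0],
    [-1,[0.7,0,0],0]
  ]
}}

```text
time: 13.17
tool_pos: [513.1, 59.5, 27.1]
tcp_rot: [-180.0, 0.0, 6.1]
ft_force: [-0.4, 0.3, -0.5]
finger_gap: -0.4
grip_force: 0.5
```

Request:
{"api": "play_rows", "payload": {
  "increments": [
    [-1,[0.7,0,0],0],
    [-1,[0.7,0,0],0]
  ]
}}

```text
time: 13.33
tool_pos: [514.6, 59.7, 27.1]
tcp_rot: [-180.0, 0.0, 6.1]
ft_force: [-1.7, 0.4, 0.3]
finger_gap: -0.2
grip_force: 0.4
```

Request:
{"api": "play_rows", "payload": {
  "increments": [
    [-1,[0.7,0,0],0],
    [-1,[0.7,0,0],0]
  ]
}}

```text
time: 13.5
tool_pos: [515.9, 59.8, 27.1]
tcp_rot: [180.0, 0.0, 6.1]
ft_force: [-1.3, -0.3, 1.4]
finger_gap: -0.4
grip_force: 0.4
```

```bash
python3 g.py
```

```text
[516.1  59.8  27.1] [-1.81 -0.29  0.56] [264.9 205. ]
board [(0.56, array([583.4,  63.7,  45.9]))]
board_near_edge [(0.65, array([524.5,  62.3,  50.3]))]
board_far_edge [(0.74, array([637. ,  72.2,  49.7])), (0.42, array([ 617.7, -100.9,   68. ]))]
board part shift px -3.25 2.5 0.78
```

Request:
{"api": "play_rows", "payload": {
  "increments": [
    [-1,[0.7,0,0],0],
    [-1,[0,0,0],0]
  ]
}}

```text
time: 13.87
tool_pos: [516.3, 59.8, 27.0]
tcp_rot: [180.0, 0.0, 6.1]
ft_force: [-2.8, -1.1, 1.4]
finger_gap: 0.1
grip_force: 1.3
```

Request:
{"api": "play_rows", "payload": {
  "increments": [
    [-1,[0.7,0,0],0],
    [-1,[0,0,0],0]
  ]
}}

```text
time: 14.03
tool_pos: [516.4, 59.8, 26.9]
tcp_rot: [180.0, 0.1, 6.1]
ft_force: [-5.0, -1.0, 3.3]
finger_gap: 0.3
grip_force: 3.2
```

Request:
{"api": "play_rows", "payload": {
  "increments": [
    [-1,[0.7,0,0],0],
    [-1,[0,0,0],0]
  ]
}}

```text
time: 14.2
tool_pos: [516.5, 59.8, 26.8]
tcp_rot: [180.0, 0.2, 6.1]
ft_force: [-8.8, -1.4, 6.9]
finger_gap: -0.2
grip_force: 5.1
```

Request:
{"api": "play_rows", "payload": {
  "increments": [
    [-1,[0.7,0,0],0],
    [-1,[0,0,0],0]
  ]
}}

```text
time: 14.37
tool_pos: [516.6, 59.9, 26.7]
tcp_rot: [180.0, 0.3, 6.1]
ft_force: [-11.5, -1.4, 8.6]
finger_gap: 0.0
grip_force: 7.0
```

Request:
{"api": "play_rows", "payload": {
  "increments": [
    [-1,[-2,0,0],0],
    [-1,[-3,0,0],0],
    [-1,[-10,0,0],0],
    [-1,[-20,0,0],0],
    [-1,[0,0,-20],0],
    [-1,[0,0,-25],0],
    [-1,[0,0,-25],0],
    [-1,[0,0,-25],0]
  ]
}}

```text
time: 15.03
tool_pos: [483.8, 56.4, 123.2]
tcp_rot: [-180.0, -0.0, 6.1]
ft_force: [0.4, -0.7, 0.6]
finger_gap: -0.1
grip_force: 0.0
```

```bash
python3 g.py
python3 - <<'E'
from h import *
a=snapshot("scene"); b=snapshot("top"); im=a["color"][175:245,205:295]
save(cv2.resize(im,None,fx=8,fy=8,interpolation=cv2.INTER_CUBIC),"after.png")
for c in(a,b):
  for q in("lever_pivot","lever_ball","end_stop","vise"): print(q,[(round(r["p"],2),w(r["xyz"],c).round(1)) for r in pinpoint(q,c)[:2]])
E
```

```text
[487.2  56.5 129.1] [ 2.93 -0.09  4.65] [270.9 181. ]
board [(0.58, array([583.2,  65.6,  47.1]))]
board_near_edge [(0.84, array([526.6,  60.4,  51.4])), (0.36, array([594.8, -22.8,  67.1]))]
board_far_edge [(0.72, array([634.1,  71.4,  54.1]))]
board part shift px -3.5 2.5 0.78
lever_pivot [(0.82, array([596.8, -20.2,  67.3])), (0.31, array([5.873e+02, 6.440e+01, 4.000e-01]))]
lever_ball [(0.53, array([ 620.7, -100.2,   67.5]))]
end_stop [(0.97, array([637.6,  70.6,  49. ]))]
vise [(0.65, array([589.3,  66.7,  -0.9])), (0.52, array([ 444.8, -365.9,   -0.8]))]
lever_pivot []
lever_ball [(0.71, array([611.7, -99.4,  70. ]))]
end_stop [(0.57, array([631.3,  75.6,  48.3]))]
vise [(0.71, array([535.7, 421.5,  -1.8])), (0.61, array([635.9,  71.1,  54.3]))]
```

View pics/after.png

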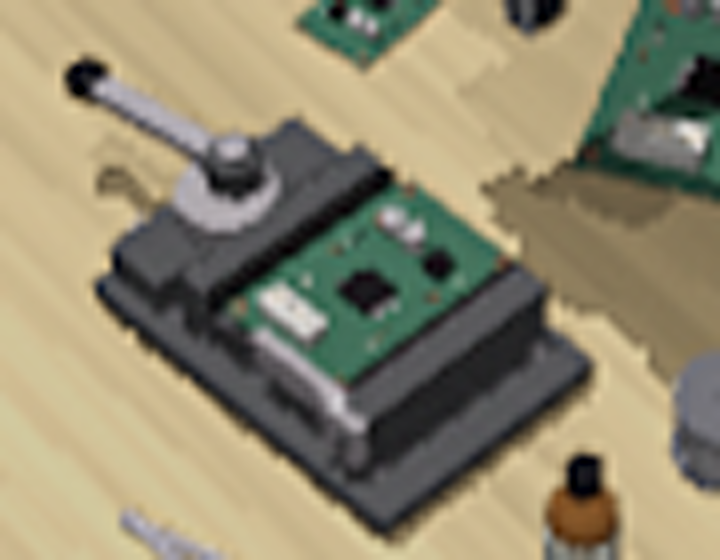

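Request:
{"api": "play_rows", "payload": {
  "increments": [
    [-1,[8.5,18.5,0],0],
    [-1,[8.5,18.5,0],0],
    [-1,[8.5,18.5,0],0],
    [-1,[8.5,18.5,0],0],
    [-1,[8.5,18.5,0],0],
    [-1,[8.5,18.5,0],0],
    [-1,[8.5,18.5,0],0],
    [-1,[8.5,18.5,0],0],
    [-1,[0,0,0],-0.075],
    [-1,[0,0,0],-0.07],
    [-1,[0,0,0],0],
    [-1,[0,0,0],0]
  ]
}}

```text
time: 16.73
tool_pos: [567.1, -83.6, 121.8]
tcp_rot: [-180.0, 0.0, 14.3]
ft_force: [-0.2, 0.3, 0.4]
finger_gap: -0.1
grip_force: 0.0
```

Request:
{"api": "play_rows", "payload": {
  "increments": [
    [-1,[0,0,19],0],
    [-1,[0,0,19],0],
    [-1,[0,0,19],0],
    [-1,[0,0,19],0],
    [-1,[0,0,15],0],
    [-1,[0,0,0],0],
    [-1,[0,0,0],0]
  ]
}}

```text
time: 17.32
tool_pos: [566.3, -83.1, 30.4]
tcp_rot: [-179.9, 0.1, 14.4]
ft_force: [-0.2, 0.1, 0.7]
finger_gap: 0.0
grip_force: 0.0
```

Run:
```python
from h import *
a=snapshot("scene"); P=sense()["tool_pos"]; print(P.round(1), sense()["tcp_rot"].round(1), sense()["ft_force"].round(1))
for dz in (0,10,19,30): print(dz,pix(P+[0,0,dz],a).round(1))
print([(round(r["p"],2),w(r["xyz"],a).round(1),pix(w(r["xyz"],a),a).round(1)) for r in pinpoint("lever_ball",a)[:1]])
g=a["color"].astype(int).sum(2)//3; print("cols 210-244")
for r in range(174,204): print(r,' '.join(f"{v:3d}" for v in g[r,210:244]))
```

```text
[567.4 -83.4  31.7] [180.   -0.   14.4] [ 0.3 -0.5  1.3]
0 [229.7 187.8]
10 [229.6 185.9]
19 [229.5 184.2]
30 [229.3 182.1]
[(0.77, array([ 615.4, -100.2,   67.4]), array([215.7, 184.4]))]
cols 210-244
174 176 174 166 163 167 172 174 174 174 179 177 139 129 126   2  17  19  23  21  19  19  19  17  44 104 124  41  25  23  16  24  79 146 174
175 172 176 174 166 163 165 171 174 173 175 178 179 180 172  51  10  19  18  24  21  20  19  17  15  10  13  25  14  13  26  81 140 175 155
176 171 172 175 173 167 164 166 169 174 174 174 175 177 171 109   2  16  18  19  17  19  20  21  20  18  18  14   8  26  90 151 171 148 101
177 176 170 172 175 174 166 163 165 170 174 174 174 177 178 153  56  47  19  20  21  22  21  23  22  19  12  28  72 104 151 175 151  91  75
178 177 175 171 172 175 174 167 162 164 170 175 174 168 174 170  93  72  39  31  19  18  23  29  16   9  21  85 144 160 172 166 142  91  72
179 178 178 174 170 173 176 175 168 163 165 169 165 153 155 153  81  55  49  69  29  16  23  28  29  82 125 141 167 164 167 170 172 155 124
180 177 177 177 175 172 176 180 178 170 163 155 148 153 15
[... 2601 characters left out ...]

199 181 181 180 177 173 176 175 143 148 149 142 106 109 129 172 148 157 179 175 175 173 137  98  95  38  72 134 143 149 137  57  77  92  89
200 183 182 182 181 177 175 177 182 186 187 181 140 106 109 104 101 126 170 178 174 175 176 163 161 131 147 187 183 160  89  78  91  90  91
201 184 183 182 181 181 177 173 175 178 181 184 181 140 120  89  80  85 126 166 178 175 175 177 180 182 183 180 158 105  85  87  90  90  81
202 184 184 183 181 182 181 177 173 176 180 185 187 157 119  81  84  78  66 113 160 165 178 178 177 179 161 153 110  79  85  89  91  70  40
203 183 184 184 182 182 182 182 178 177 179 169 156  92  79  84  86  85  80  74  86 123 158 156 154 153  98  81  80  86  90  86  73  30  25
```

Request:
{"api": "play_rows", "payload": {
  "increments": [
    [-1,[6,0,-1.5],0],
    [-1,[6,0,-1.5],0],
    [-1,[5,0,0],0],
    [-1,[3,0,0],0],
    [-1,[2,0,0],0],
    [-1,[2,0,0],0]
  ]
}}

```text
time: 17.92
tool_pos: [590.8, -77.4, 34.1]
tcp_rot: [-180.0, 0.0, 14.4]
ft_force: [-0.8, -1.0, 0.3]
finger_gap: 0.0
grip_force: 0.0
```

Request:
{"api": "play_rows", "payload": {
  "increments": [
    [-1,[1.5,0,0],0],
    [-1,[1.5,0,0],0],
    [-1,[1.5,0,0],0]
  ]
}}

```text
time: 18.17
tool_pos: [594.2, -76.7, 33.9]
tcp_rot: [-180.0, 0.1, 14.4]
ft_force: [-4.1, -2.1, 0.9]
finger_gap: -0.1
grip_force: 2.3
```

Request:
{"api": "play_rows", "payload": {
  "increments": [
    [-1,[1.5,0,0],0],
    [-1,[1.5,0,0],0]
  ]
}}

```text
time: 18.33
tool_pos: [597.4, -76.0, 33.8]
tcp_rot: [180.0, 0.1, 14.4]
ft_force: [-4.4, -2.4, 1.4]
finger_gap: 0.1
grip_force: 2.4
```

Request:
{"api": "play_rows", "payload": {
  "increments": [
    [-1,[3.4,0.9,0],-0.08],
    [-1,[3.4,0.9,0],-0.08],
    [-1,[3.4,0.9,0],-0.06],
    [-1,[3.4,0.9,0],-0.06],
    [-1,[3.4,0.9,0],-0.06],
    [-1,[3.4,0.9,0],-0.06]
  ]
}}

```text
time: 18.83
tool_pos: [618.0, -71.9, 33.8]
tcp_rot: [-179.9, 0.1, 37.5]
ft_force: [-5.3, -1.4, 2.3]
finger_gap: 0.0
grip_force: 2.3
```

```bash
cat > l.py <<'E'
from h import *
s=sense(); y=np.radians(s["tcp_rot"][2]); P=s["tool_pos"][:2]-[595.6,-18]; n=np.array([np.cos(y),np.sin(y)]); u=np.array([np.sin(y),-np.cos(y)])
print("y",P@u,"x",P@n,"yaw",np.degrees(y),"lever geom angle",np.degrees(np.arctan2(P[1],P[0])+np.arcsin(17/np.hypot(*P)))-6.1+90,s["ft_force"].round(1),s["joint_pos"][5])
E
python3 l.py
```

```text
y 56.40844746261644 x -15.088855957364816 yaw 37.509644988822544 lever geom angle 33.360108541971435 [-5.3 -1.4  2.3] 41.127806077602685
```

Request:
{"api": "play_rows", "payload": {
  "increments": [
    [-1,[3.4,0.9,0],-0.07],
    [-1,[3.4,0.9,0],-0.07],
    [-1,[3.4,0.9,0],-0.06],
    [-1,[3.4,0.9,0],-0.06],
    [-1,[3.4,0.9,0],-0.06],
    [-1,[3.4,0.9,0],-0.06],
    [-1,[3.4,0.9,0],-0.06],
    [-1,[3.4,0.9,0],-0.06]
  ]
}}

```text
time: 19.5
tool_pos: [640.7, -56.1, 33.7]
tcp_rot: [-179.9, 0.0, 66.2]
ft_force: [-5.0, -2.6, 1.9]
finger_gap: 0.0
grip_force: 2.2
```

```bash
python3 l.py
```

```text
y 56.633707020700925 x -16.591765988996926 yaw 66.15031395902542 lever geom angle 60.46376101160201 [-5.  -2.6  1.9] 14.302959129494756
```

Request:
{"api": "play_rows", "payload": {
  "increments": [
    [-1,[3.4,0.9,0],-0.06],
    [-1,[3.4,0.9,0],-0.06],
    [-1,[3.4,0.9,0],-0.06],
    [-1,[3.4,0.9,0],-0.06],
    [-1,[3.4,0.9,0],-0.06],
    [-1,[3.4,0.9,0],-0.06],
    [-1,[2.3,0.6,0],-0.04]
  ]
}}

```text
time: 20.08
tool_pos: [652.2, -35.9, 33.7]
tcp_rot: [-180.0, 0.0, 89.1]
ft_force: [-2.2, -3.7, 0.5]
finger_gap: -0.1
grip_force: 2.2
```

```bash
python3 l.py
```

```text
y 56.86471481199753 x -16.99323282363535 yaw 89.0861113670619 lever geom angle 82.99292996347587 [-2.2 -3.7  0.5] -6.69116086688018
```

Request:
{"api": "play_rows", "payload": {
  "increments": [
    [-1,[2.3,0.6,0],-0.04],
    [-1,[1.7,0.5,0],-0.03],
    [-1,[1.2,0.3,0],-0.02]
  ]
}}

```text
time: 20.33
tool_pos: [653.6, -30.9, 33.7]
tcp_rot: [-180.0, 0.0, 94.2]
ft_force: [-3.0, -3.7, -0.2]
finger_gap: 0.4
grip_force: 2.2
```

Request:
{"api": "play_rows", "payload": {
  "increments": [
    [-1,[1.2,0.3,0],-0.02],
    [-1,[0,0,0],0]
  ]
}}

```text
time: 20.5
tool_pos: [653.8, -29.5, 33.7]
tcp_rot: [-180.0, 0.0, 95.3]
ft_force: [-1.7, -3.6, -0.9]
finger_gap: 0.5
grip_force: 1.8
```

Request:
{"api": "play_rows", "payload": {
  "increments": [
    [-1,[1.2,0.3,0],-0.02],
    [-1,[0,0,0],0]
  ]
}}

```text
time: 20.67
tool_pos: [654.1, -28.2, 33.7]
tcp_rot: [-180.0, 0.0, 96.4]
ft_force: [-1.7, -4.3, -1.4]
finger_gap: 0.1
grip_force: 2.1
```

Request:
{"api": "play_rows", "payload": {
  "increments": [
    [-1,[1,0,0],0],
    [-1,[0,0,0],0]
  ]
}}

```text
time: 20.83
tool_pos: [654.0, -27.7, 33.8]
tcp_rot: [-180.0, 0.1, 96.3]
ft_force: [-0.2, -7.5, -3.1]
finger_gap: 0.0
grip_force: 3.3
```

Force is rising at the predicted stop position; a little more to confirm.

Request:
{"api": "play_rows", "payload": {
  "increments": [
    [-1,[0.8,0,0],0],
    [-1,[0,0,0],0]
  ]
}}

```text
time: 21.0
tool_pos: [654.0, -27.7, 33.7]
tcp_rot: [-180.0, 0.1, 96.3]
ft_force: [-0.1, -9.5, -2.7]
finger_gap: 0.5
grip_force: 4.8
```

Request:
{"api": "play_rows", "payload": {
  "increments": [
    [-1,[0.8,0,0],0],
    [-1,[0.8,0,0],0],
    [-1,[0,0,0],0]
  ]
}}

```text
time: 21.25
tool_pos: [654.0, -27.6, 33.8]
tcp_rot: [180.0, 0.2, 96.2]
ft_force: [0.7, -15.2, -5.3]
finger_gap: -0.2
grip_force: 7.6
```

Request:
{"api": "play_rows", "payload": {
  "increments": [
    [-1,[-3,0,0],0],
    [-1,[-6,0,0],0],
    [-1,[-10,0,0],0],
    [-1,[-10,0,0],0],
    [-1,[0,0,-25],0],
    [-1,[0,0,-30],0],
    [-1,[-15,0,-30],0],
    [-1,[-20,0,-30],0],
    [-1,[-30,0,0],0],
    [-1,[-30,0,0],0],
    [-1,[-20,0,0],0],
    [-1,[0,0,0],0]
  ]
}}

```text
time: 22.25
tool_pos: [669.8, -172.9, 149.6]
tcp_rot: [179.9, 0.1, 96.1]
ft_force: [0.3, -0.3, 0.2]
finger_gap: -0.1
grip_force: 0.0
```

Run:
```python
from h import *
a=snapshot("scene"); b=snapshot("top"); print(sense()["tool_pos"].round(1),sense()["ft_force"].round(1))
x=cv2.resize(a["color"][160:250,190:300],None,fx=5.4,fy=5.4,interpolation=cv2.INTER_CUBIC)
save(x,"end.png")
for c in(a,b):
  for q in("lever_pivot","lever_ball","end_stop","board_far_edge","board_near_edge","tinner"): print(q,[(round(r["p"],2),w(r["xyz"],c).round(1)) for r in pinpoint(q,c)[:2]])
```

```text
[ 669.6 -168.8  149. ] [-0.2  0.5 -0.7]
lever_pivot [(0.96, array([595.3, -19.4,  65.4])), (0.38, array([702.1, 124.9,   3. ]))]
lever_ball [(0.6, array([682.7,  -8.5,  66.7])), (0.23, array([581.1, 104.2,  49.4]))]
end_stop [(0.81, array([636.6,  75.5,  50.2])), (0.45, array([637.4,  71.7,  53.1]))]
board_far_edge [(0.57, array([413.9,  67.6,   1.7])), (0.55, array([ 407.9, -115.9,    4.1]))]
board_near_edge [(0.69, array([ 4.815e+02, -9.990e+01, -4.000e-01])), (0.58, array([524.1,  64.2,  51.6]))]
tinner [(0.65, array([ 728.4, -102.8,    0.8]))]
lever_pivot [(0.78, array([587.6, -17.6,  68.5]))]
lever_ball [(0.91, array([675.8, -10.3,  71.2])), (0.72, array([590.6,  29.8,  55.3]))]
end_stop [(0.89, array([630.2,  77.1,  52.2]))]
board_far_edge [(0.9, array([638. ,  72.9,  51.4])), (0.85, array([410.2,  72.6,   4.9]))]
board_near_edge [(0.83, array([287.1,  -4.7,  -1.2])), (0.81, array([519.8,  58.1,  52.2]))]
tinner [(0.73, array([ 728.7, -102. ,   -2.3]))]
```

View pics/end.png

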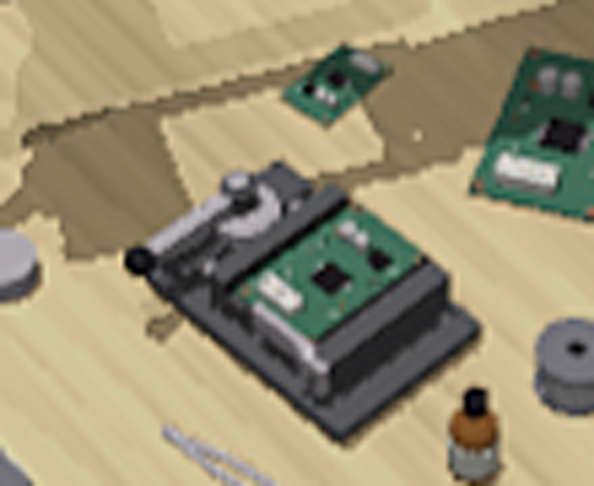

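The picture shows the lever, with its ball at about (140,260), lying along the jaws. The board is clamped with its far edge on the stop at about (290,325). The tinner, flux bottle, solder reel and tweezers, as far as they show in the crop, look unmoved.

```bash
python3 -c "
from bench import *
print(hand_in())"
```

```text
the job is handed in; nothing more can be done
None
```

The board is up against the end stop and clamped with the cam lever on its closed stop. The job was handed in with the robot clear of everything, about 22 s into the 53 s allowed. The first push passed over the board without moving it, because the fingertip sits about 15–20 mm higher than the reported tool position; pushing lower worked.

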